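# Clip the whetstone into its sprung holder

### The arm

A 7-joint arm with a two-finger parallel gripper is mounted at the origin on a cart in front of the work surface, level with it; the furniture and walls round the work are solid. World frame = base frame: x ahead of the robot, y to its left, z up, the work surface at z = 0. Lengths are in m, angles in degrees, forces in N, time in s.
With the tool pointing down it reaches from about 0.425 to 0.875 m from the base axis. Payload 4.7 kg.
Tool frame: the origin (TCP) lies at the very end of the fingers, on their centre line; the grasp point (between the pads) lies env.hold_point_z behind it (env.hold_point_z is the distance from the TCP to the grasp point, in m); z points along the fingers, y is the line along which they close (so a half turn about z gives the same grasp; the last joint's range is limited). The gripper opens to 87 mm and grips with 3 to 60 N. Pads are 19 mm wide; open, the fingers measure 117 mm over their backs; the gripper's body (75 mm by 190 mm) begins 51 mm behind the grasp point.
Start: joints at [-67.718, 18.392, -4.016, 83.108, 1.295, 78.541, -3.26], TCP at [0.238, 0.605, 0.223] pointing down, gripper open.
Joint ranges: [-163.93, 163.93], [-17.29, 119.83], [-79.2, 71.16], [3.27, 140.29], [-89.18, 269.18], [5.43, 117.66], [-154.24, 154.24]. Speed limits (degrees/s): [147.25, 147.25, 180, 180, 180, 180, 180].

### API

Orientations are given as [roll, pitch, yaw] about the fixed x, y, z axes, in that order (R = Rz(yaw) Ry(pitch) Rx(roll)).
In Python, from cell import env gives the robot as it stands.
- The arm moves only by the shell command python3 -m jog 'ROWS' [FORCE]. ROWS is JSON, a list of rows, each an object with "dp": the shift along the tool's x, y, z in cm, a list of three; "twist": the turn about the tool's z in degrees; "fingers": the opening, from 0 (shut) to 1 (fully open). A call has 1 to 8 rows; each row is the pose to reach, as a shift and turn from the pose commanded when the call began, along the tool's axes at that moment; what a row does not reach only later rows make up. A row lasts 1/8 s, in which the tool goes at most 62.5 mm and 10.7 degrees, less where a joint would pass 70% of its speed; a pose out of reach is approached as far as the arm can. A call with a gripper value outside its range is refused whole. The fingers move at their own pace and stop on an object; FORCE is the grip in N (left out, the last holds). Time passes only in rows, so rows that repeat a pose let the fingers close. It gives the time, the measured TCP pose, the force, the opening and the grip force at its end, in the units of the state.
- env.get_obs(): the state, without advancing time (a new reading comes with each control period).
- env.read_camera(name): name is "side" or "top" or "wrist"; returns a dict with "pixels" (480x640x3 uint8, blue, green, red), "depth" (480x640 float32, m along the optical axis (not along the pixel's ray), 0 where there is no reading), "fx", "fy", "cx", "cy" (pixels), "k1" (the pictures are not rectified: a ray, as slopes to the right and down, at radius r is drawn at 1 + k1 r^2 times it, then the intrinsics apply), "rvec" (rotation vector, rad) and "tvec" (3), from world to camera coordinates, as OpenCV has them. Camera axes: x right, y down, z forward; pixel columns grow to the right and rows downward; lengths in m; the calibration is good to about 2 mm. A picture is of the moment at which its call begins.
- env.sign_off(): hands the job in; it is judged then, once.
The state is a dict: "time_s": time; "qpos": joint angles; "joint_velocities": joint speeds; "effort": joint torques, N m; "tool_pos": TCP position; "tool_rot": TCP orientation; "force": force on the tool from outside, world axes, zero at the start; "wrist_torque": the same for the moment, N m; "grip_width": finger opening in m; "grasp_force": force on a finger pad.
Only numpy, scipy, OpenCV 4.12 (cv2) and the standard library are available. Lean on these libraries where they do the work, as an engineer would, in place of code of your own. Each camera call takes 0.05 s, during which the arm holds its last target. There are 200 camera calls.

### The job

Set up the large whetstone for sharpening: draw the holder's sprung curved arm back until it stays open by itself, then lay the stone flat on the rubber bed, square and fully home against both the long rear edge and the end stop, feeling for them gently because its edges chip (the stop was locked for another stone, so find where it stands). With the stone home, flick the arm forward so that its spring swings it in and holds the stone's free corner; leave everything else where it is.

Things in the scene. Friction and masses are not known exactly. Their poses are not given: they have to be found in the camera images.
- stone_holder: whetstone holder, fixed on the worktop: bamboo board 128 mm (x) by 334 mm (y) with a black rubber bed, its top 20 mm over the worktop; origin at the underside. A stone slid over the rubber with its weight down drags with a few newtons.
- rear_edge: fixed raised steel edge along the back of the bed, 8 mm high, 6 mm thick, 170 mm long. Origin on its inner face at bed height, z up; the face is the plane x = 0, the bed lies on its -x side, and the edge runs from y = +20 to -150 mm. The stone's long side goes against this face.
- stop_plate: dark slotted plate with a black thumbscrew 18 mm across at the +y end of the bed, axes and y = 0 as the rear edge's, origin in the middle of the stone's width, 2 mm below bed level. It carries the end stop: a steel bar 40 mm long (x), 8 mm high over the bed, 6 mm thick, locked. Its face towards the bed is anywhere from y = -16 to +16 mm: this setting is not measured.
- whetstone_center (a point): centre of the large whetstone: two-layered block (dark grey under cream), 55 mm wide (its x), 150 mm long (its y), 30 mm high, about 0.45 kg, flat on the worktop; either end may go first. It can be seated while held across its width by its upper half, above the 8 mm edge and stop. Its edges chip when pushed against steel with over 15 N.
- clip_arm (a joint): angle of the clip arm, a 10 mm thick steel crescent on a vertical pivot at the back, beyond the bed's -y end, middle line 14 mm above the bed. 0 = swung in over the empty bed, as now; 1.12 = fully open; opens anticlockwise from above. A spring strut drives it in below 0.68, and open above 0.68, where it stays. 0.05 to 0.5 on a seated stone.
- clip_post (a point): middle of the upright black finger post on the arm's free end: round, 12.8 mm in diameter, from 16 to 46 mm above the bed (36 to 66 mm over the worktop), this point 31 mm above the bed. It travels on a circle of 127 mm radius about clip_pivot; moving it slowly takes up to 10 N.
- clip_pivot (a point): pivot of the clip arm: a point on its vertical axis, 14 mm above the bed (steel boss 22 mm across).
- egg_timer: red and white egg timer, 56 mm across and high; origin at its underside; bystander, leave alone
- salt_shaker: salt shaker, 44 mm across, 90 mm high; origin at its underside; bystander, leave alone
- jam_jar: jam jar, 68 mm across, 84 mm high; origin at its underside; bystander, leave alone
- kitchen_scissors: black-handled scissors lying flat, 206x84x11 mm; origin at its underside; bystander, leave alone
- teaspoon: steel teaspoon lying flat, 130x27x11 mm; origin at its underside; bystander, leave alone
- dressing_stone_center (a point): small dressing stone of the same two-layered material as the whetstone but only 32x80x22 mm; not needed now; origin at its centre; bystander, leave alone
There are look-alikes about, which are no part of the job. Leave any red look-alike of the part that bears whetstone_center alone.

How it is judged (in metres and radians):
On the way, in this order (a step that is already met when the one before it is completed fails the run):
1. the clip arm has been drawn back past its dead centre and stands open (value of joint clip_arm above 0.95 rad), for 0.2 s.
2. with the arm still open, the whetstone has been brought down into its place, along the rear edge and touching the end stop (x of whetstone_center in the frame of rear_edge between -0.029 and -0.0235 m and y of whetstone_center in the frame of rear_edge between -0.095 and -0.055 m and z of whetstone_center in the frame of rear_edge between 0.012 and 0.021 m and angle between the y axis of whetstone_center and the y axis of rear_edge, either way round below 0.035 rad and contact force between whetstone and stop_plate above 0.3 N and value of joint clip_arm above 0.9 rad), for 0.1 s.
At the end, for the whole second after the job is handed in: The whetstone lies flat and still on the bed, within 1.5 mm of the rear edge and square to it within 2 degrees, bearing against the end stop (contact force over 0.3 N), and the clip arm rests on its free corner (arm angle 0.04 to 0.52) (x of whetstone_center in the frame of rear_edge between -0.029 and -0.0235 m and y of whetstone_center in the frame of rear_edge between -0.095 and -0.055 m and z of whetstone_center in the frame of rear_edge between 0.012 and 0.017 m and angle between the y axis of whetstone_center and the y axis of rear_edge, either way round below 0.035 rad and contact force between whetstone and stop_plate above 0.3 N and angle between whetstone_center's own z axis and vertical below 0.04 rad and linear speed of whetstone below 0.01 m/s and value of joint clip_arm between 0.04 and 0.52 rad and velocity of joint clip_arm between -0.05 and 0.05 rad/s); the robot touches nothing.
It fails at once if the whetstone is pressed or knocked against the rear edge or the end stop with more than 15 N (contact force between whetstone and rear_edge above 15 N or contact force between whetstone and stop_plate above 15 N).
It fails at once if a bystander (egg timer, salt shaker, jam jar, scissors, teaspoon, dressing stone) is pushed more than 25 mm from its place (distance of any of egg_timer, salt_shaker, jam_jar, kitchen_scissors, teaspoon, dressing_stone_center from where it was at the start of the episode above 0.025 m).
It also fails if it takes over 72 s, if anything falls off the work surface, if the arm or the gripper's body presses on something with over 40 N, if the wrist force passes 120 N, or if a joint passes its speed limit or range.

## Working session

There is one attempt and no reset: what is moved stays moved. The work goes in short steps, Python scripts to look and compute and a shell command to move; the robot and the scene stay as the last step left them, time stands still between calls to the robot, and variables do not carry over. Pictures are saved under pics/ and viewed, at most 13 in all, crops included, and the job is handed in when it is done.

```bash
mkdir -p pics; ls
cat > h.py <<'E'
import numpy as np, cv2
from cell import env
def cam(n):
    c=env.read_camera(n); np.save(f'pics/{n}.npy',c,allow_pickle=True); return c
def load(n): return np.load(f'pics/{n}.npy',allow_pickle=True).item()
def pt(c,u,v,z=None):
    K=np.array([[c['fx'],0,c['cx']],[0,c['fy'],c['cy']],[0,0,1]])
    # OpenCV forward: 1+k1 r^2
    p=cv2.undistortPoints(np.array([[[u,v]]],float),K,np.array([c['k1'],0,0,0,0]))[0,0]
    R=cv2.Rodrigues(np.array(c['rvec'],float))[0]; t=np.array(c['tvec'],float).ravel()
    d=R.T@np.array([p[0],p[1],1]); o=-R.T@t
    s=(z-o[2])/d[2] if z is not None else c['depth'][int(round(v)),int(round(u))]
    return o+s*d
E
python3 - <<'E'
from h import *
for n in ('top','side'):
    c=cam(n); cv2.imwrite(f'pics/{n}0.png',c['pixels']); print(n,c['fx'],c['k1'],pt(c,320,240))
print(env.get_obs(), env.hold_point_z)
E
```

```text
pics
top 602.5249168427935 -0.053709121023422034 [-0.66679251 -0.11251604  1.62829485]
side 602.4178684564528 -0.14239359257632603 [0.55392646 0.1640768  0.00238423]
{'time_s': 0.1, 'qpos': array([-67.7173297 ,  18.43503828,  -4.01479426,  83.16702576,
         1.29494977,  78.54143215,  -3.26101377]), 'joint_velocities': array([-0.04552202, -0.05477717, -0.08251788, -0.13753942,  0.0310366 ,
        0.03020669,  0.00924492]), 'effort': array([-3.98060729e-04, -4.92570484e+01, -4.05776063e-01, -3.13405466e+01,
       -6.42198371e-02,  3.93670925e-02,  6.67694781e-05]), 'tool_pos': array([0.23783304, 0.6043975 , 0.22157599]), 'tool_rot': array([-1.79901729e+02,  5.63034750e-03,  1.58525186e+02]), 'force': array([-0.88442791, -0.00696218,  0.18210196]), 'wrist_torque': array([-0.0115651 ,  0.03079263,  0.00597618]), 'grasp_force': 0.0, 'grip_width': 0.08735699040645431} 0.0187
```

View pics/top0.png

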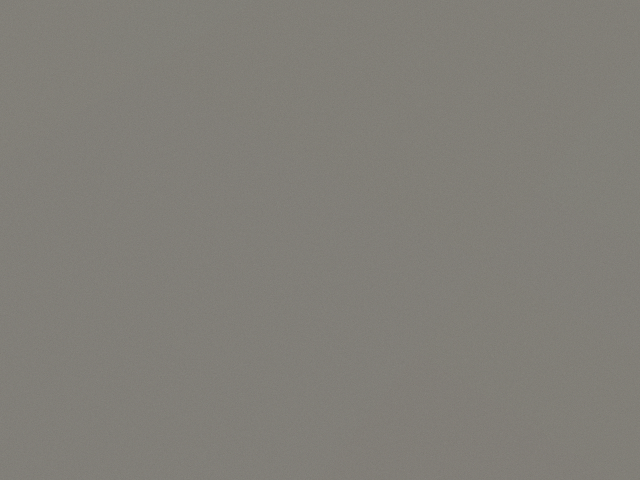

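View pics/side0.png

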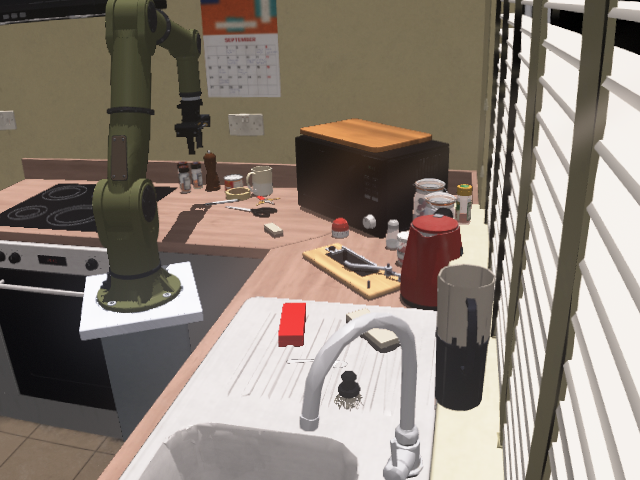

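The top camera shows only a blank surface, so it's of no use. In the side view:
- **Holder:** around (350,270).
- **Whetstone candidates:** cream/grey block behind the tap at (375,328), red look-alike at (293,323), small dressing stone at (273,229). By the description it is (375,328).

Next is a close crop of that one.

Run:
```python
from h import *
c=load('side'); im=c['pixels'][210:360,255:455]
cv2.imwrite('pics/side_crop.png',cv2.resize(im,(800,600),interpolation=cv2.INTER_CUBIC))
t=load('top')
for n,k in (('side',c),('top',t)):
    R=cv2.Rodrigues(np.array(k['rvec'],float))[0]; print(n,'pos',-R.T@np.array(k['tvec']).ravel(),'axis',R[2], 'right',R[0])
for u,v in [(375,328),(293,323),(273,229),(350,270),(340,232),(392,238),(390,335),(400,400),(310,400),(430,220)]: print(u,v,pt(c,u,v).round(3))
```

```text
side pos [ 0.06839027 -1.50716117  0.72085209] axis [ 0.28539093  0.88328913 -0.37195744] right [ 0.94870163 -0.31546009 -0.02121649]
top pos [-0.66679251 -0.11251604  1.62829485] axis [ 0.61017675  0.07164147 -0.78901954] right [ 0.13497064 -0.99074467  0.01441984]
375 328 [ 0.5   -0.434  0.03 ]
293 323 [ 0.335 -0.347  0.029]
273 229 [0.427 0.263 0.021]
350 270 [ 0.558 -0.105  0.017]
340 232 [0.617 0.155 0.024]
392 238 [0.734 0.017 0.039]
390 335 [ 0.519 -0.472  0.03 ]
400 400 [ 0.465 -0.651 -0.001]
310 400 [ 0.228 -0.883  0.229]
430 220 [ 0.693 -0.302  0.213]
```

View pics/side_crop.png

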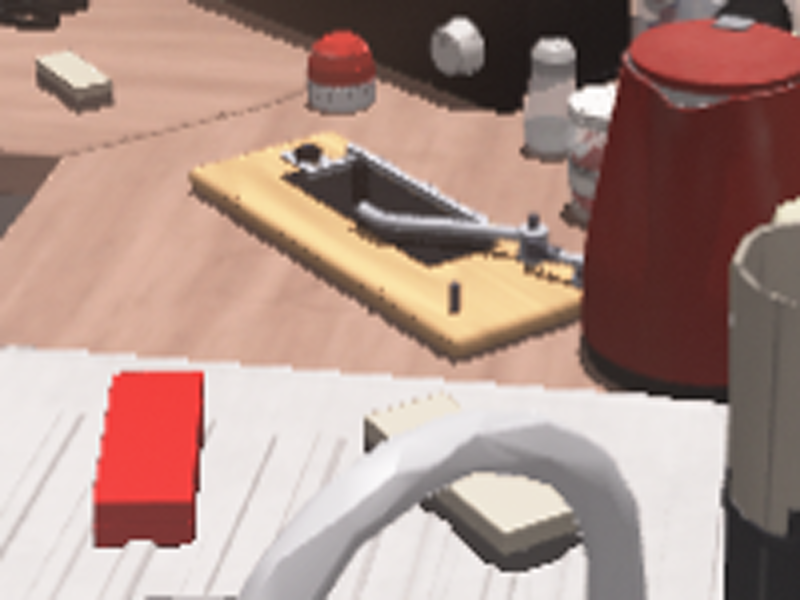

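```bash
cat >> h.py <<'E'
def dp(target,yaw=None,ref=None):
    """shift (cm) and twist (deg) from current measured pose to world TCP target/yaw"""
    o=env.get_obs(); p=np.array(o['tool_pos']); y=np.deg2rad(o['tool_rot'][2])
    d=np.array(target)-p; c,s=np.cos(y),np.sin(y)
    tw=None if yaw is None else -((yaw-o['tool_rot'][2]+180)%360-180)
    print('dp',(100*np.array([d[0]*c+d[1]*s,d[0]*s-d[1]*c,-d[2]])).round(2),'twist',tw)
E
python3 - <<'E'
from h import *
c=load('side')
for n,u,v in [('pivot',388.2,270),('pivottop',388.2,266),('nose',347,264),('dark',345.5,256),('peg',368.7,284),('pegbase',368.7,288),('screw',332,248),('edgetop',345,248.5),('edgeend',375,265),('ovencorner',372,150),('ovenface',370,190),('kettle',430,225),('tap',370,322),('stoneA',349,314),('stoneB',395,337),('bluething',398,278)]: print(n,pt(c,u,v).round(3), pt(c,u+1,v).round(3))
w=cam('wrist');R=cv2.Rodrigues(np.array(w['rvec'],float))[0]; print('wrist',-R.T@np.array(w['tvec']).ravel(),R[2],R[0])
dp([0.5,0.02,0.36],90)
E
```

```text
pivot [ 0.636 -0.186  0.04 ] [ 0.638 -0.189  0.041]
pivottop [ 0.642 -0.171  0.044] [ 0.644 -0.174  0.045]
nose [ 0.55  -0.103  0.035] [ 0.552 -0.107  0.037]
dark [ 0.551 -0.088  0.053] [ 0.554 -0.089  0.053]
peg [ 0.567 -0.223  0.029] [ 0.579 -0.199  0.015]
pegbase [ 0.568 -0.219  0.015] [ 0.569 -0.225  0.018]
screw [0.551 0.033 0.028] [0.556 0.036 0.026]
edgetop [0.589 0.025 0.024] [0.591 0.024 0.024]
edgeend [ 0.622 -0.127  0.031] [ 0.627 -0.123  0.028]
ovencorner [0.725 0.154 0.276] [0.723 0.143 0.278]
ovenface [0.698 0.104 0.167] [0.706 0.116 0.162]
kettle [ 0.68  -0.328  0.211] [ 0.686 -0.322  0.209]
tap [ 0.323 -0.855  0.312] [ 0.325 -0.854  0.311]
stoneA [ 0.468 -0.351  0.028] [ 0.47  -0.352  0.028]
stoneB [ 0.526 -0.485  0.031] [ 0.527 -0.487  0.032]
bluething [ 0.66  -0.197  0.017] [ 0.653 -0.218  0.028]
wrist [0.16054253 0.636043   0.38508325] [ 0.28291088 -0.11344991 -0.95241301] [ 0.36610964  0.93056936 -0.00209637]
dp [-45.79 -44.79 -13.83] twist 68.52894324332925
```

Run:
```python
from h import *
c=load('side')
for u,v in [(300,195),(300,145),(330,125)]: print(pt(c,u,v).round(3))
dp([0.53,0.04,0.33],90)
```

```text
[0.573 0.464 0.056]
[0.577 0.451 0.24 ]
[0.707 0.516 0.286]
dp [-47.85 -41.84 -10.83] twist 68.52894324332925
```

```bash
python3 -m jog '[{"dp":[0,0,-6]},{"dp":[-5,-4,-10.8],"twist":10},{"dp":[-9,-8,-10.8],"twist":20},{"dp":[-13,-11.5,-10.8],"twist":30},{"dp":[-17.5,-15.5,-10.8],"twist":40},{"dp":[-22,-19.5,-10.8],"twist":50},{"dp":[-26,-23,-10.8],"twist":60},{"dp":[-30,-27,-10.8],"twist":68.5}]'; python3 -c "
from h import *
dp([0.53,0.04,0.33],90)"
```

```text
dp [-47.85 -41.84 -10.83] twist 68.52894324332925validation failed for argument at $[0]...
```

```bash
python3 -m jog '[{"dp":[0,0,-6],"twist":0,"fingers":1},{"dp":[-5,-4,-10.8],"twist":10,"fingers":1},{"dp":[-9,-8,-10.8],"twist":20,"fingers":1},{"dp":[-13,-11.5,-10.8],"twist":30,"fingers":1},{"dp":[-17.5,-15.5,-10.8],"twist":40,"fingers":1},{"dp":[-22,-19.5,-10.8],"twist":50,"fingers":1},{"dp":[-26,-23,-10.8],"twist":60,"fingers":1},{"dp":[-30,-27,-10.8],"twist":68.5,"fingers":1}]'; python3 -c "
from h import *
dp([0.53,0.04,0.33],90)"
```

```text
time_s: 1.15
tool_pos: [0.4188, 0.2421, 0.3304]
tool_rot: [180.0, -0.0, 89.7]
force: [0.2, 0.0, 0.2]
grip_width: 0.0867
grasp_force: 0.0
dp [-20.16  11.21   0.04] twist -0.252961236831311
```

```bash
python3 -m jog '[{"dp":[-5,2.8,0],"twist":0,"fingers":1},{"dp":[-10,5.6,0],"twist":0,"fingers":1},{"dp":[-15,8.4,0],"twist":0,"fingers":1},{"dp":[-20,11.2,0],"twist":0,"fingers":0.5},{"dp":[-20,11.2,0],"twist":0,"fingers":0},{"dp":[-20,11.2,0],"twist":0,"fingers":0}]'; python3 -c "
from h import *
c=cam('wrist'); cv2.imwrite('pics/w1.png',cv2.resize(c['pixels'],(800,600)))"
```

```text
time_s: 1.9
tool_pos: [0.5301, 0.0444, 0.3302]
tool_rot: [-180.0, -0.0, 90.0]
force: [-0.2, 1.0, -0.4]
grip_width: 0.0646
grasp_force: 0.0
```

View pics/w1.png

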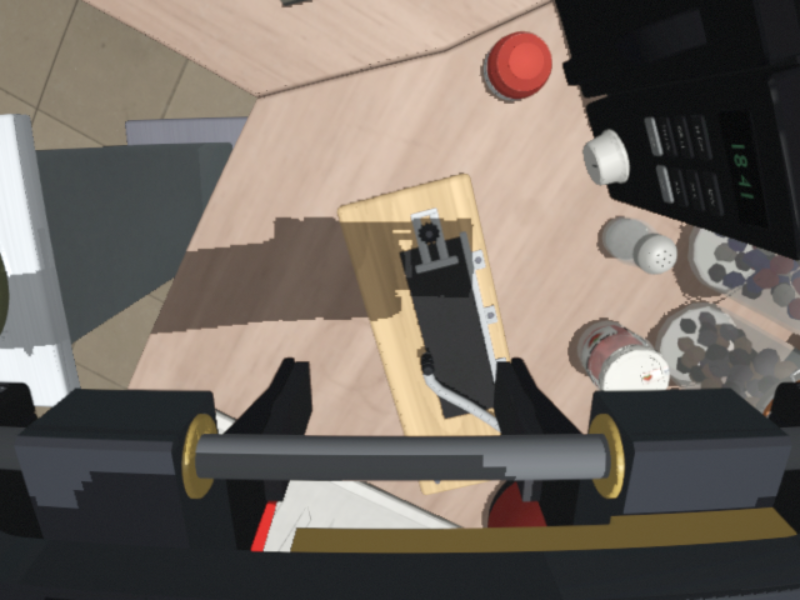

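Holder seen in full colour: thumbscrew (430,233), end stop bar (436,263), post (427,362), rear edge on the right side near (490,310). The gripper hides the pivot, so I'll shift to −y.

```bash
python3 -m jog '[{"dp":[-6,3,0],"twist":0,"fingers":0},{"dp":[-12,6,0],"twist":0,"fingers":0},{"dp":[-13,6,0],"twist":0,"fingers":0},{"dp":[-13,6,0],"twist":0,"fingers":0}]'; python3 -c "
from h import *
c=cam('wrist'); im=c['pixels'][0:330,100:540]; cv2.imwrite('pics/w2.png',cv2.resize(im,(800,600),interpolation=cv2.INTER_CUBIC))"
```

```text
time_s: 2.45
tool_pos: [0.5903, -0.0862, 0.3302]
tool_rot: [-180.0, 0.0, 90.0]
force: [0.3, -0.3, 0.5]
grip_width: 0.0209
grasp_force: 0.0
```

View pics/w2.png

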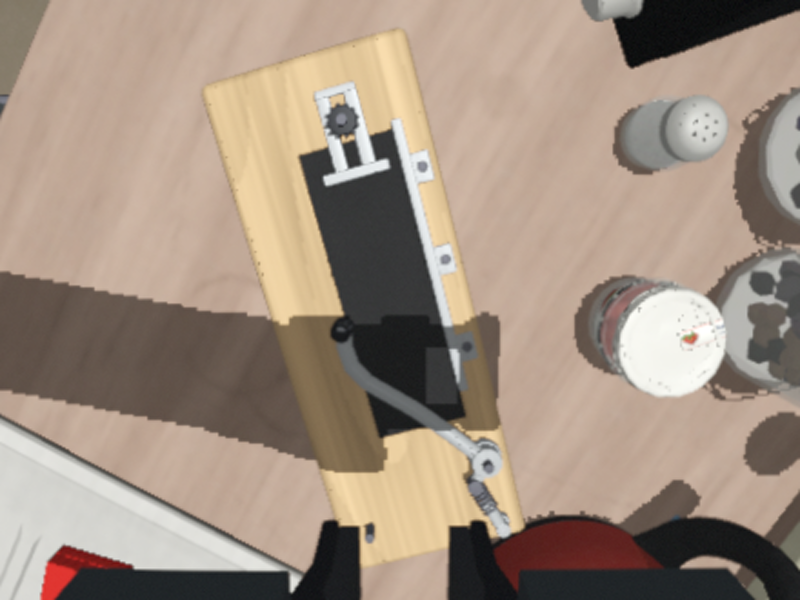

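Clear view (crop px): 
- Rear edge's inner face runs (394,121)→(458,388).
- Stop face (326,186)–(390,168).
- Post top (343,328).
- Pivot (487,464).
- Jam jar (672,340).
- Kettle near (590,570).

Run:
```python
from h import *
c=load('wrist'); f=lambda u,v,z:pt(c,100+.55*u,.55*v,z)
P={}
for n,u,v,z in [('e1',394,121,.028),('e2',458,385,.028),('s1',326,186,.028),('s2',390,168,.028),('post',343,328,.066),('piv',487,462,.044),('jar',672,340,.084),('b1',205,90,.02),('b2',407,28,.02),('b3',522,520,.02),('kettle',500,540,.2),('peg',369,533,.03)]:
    P[n]=f(u,v,z); print(n,P[n].round(4), pt(c,100+.55*u,.55*v).round(4))
a=P['e1']-P['e2']; print('len',np.hypot(*a[:2]),'yaw',np.degrees(np.arctan2(a[1],a[0]))-90)
b=P['s2']-P['s1'];print('stop yaw',np.degrees(np.arctan2(b[1],b[0])),np.hypot(*b[:2]))
b=P['b2']-P['b3'];print('board yaw',np.degrees(np.arctan2(b[1],b[0]))-90)
b=P['b2']-P['b1'];print('board x yaw',np.degrees(np.arctan2(b[1],b[0])),np.hypot(*b[:2]))
r=P['post']-P['piv'];print('r',np.hypot(*r[:2]),np.degrees(np.arctan2(r[1],r[0])))
# green post blob depth
for u,v in [(343,322),(343,328),(345,332)]: print(pt(c,100+.55*u,.55*v).round(4))
```

```text
e1 [0.5856 0.0421 0.028 ] [0.5857 0.0419 0.0298]
e2 [ 0.6261 -0.1176  0.028 ] [ 0.626  -0.1171  0.0298]
s1 [0.5448 0.0052 0.028 ] [0.5449 0.0052 0.0285]
s2 [0.5832 0.0155 0.028 ] [0.5832 0.0154 0.0284]
post [ 0.5563 -0.0742  0.066 ] [ 0.5563 -0.0741  0.0666]
piv [ 0.6447 -0.1644  0.044 ] [ 0.6441 -0.1627  0.0485]
jar [ 0.7419 -0.0773  0.084 ] [ 0.7414 -0.077   0.0855]
b1 [0.4731 0.0618 0.02  ] [0.4733 0.0617 0.0208]
b2 [0.5933 0.0949 0.02  ] [0.5933 0.0987 0.0012]
b3 [ 0.6734 -0.2159  0.02  ] [ 0.6735 -0.2163  0.0192]
kettle [ 0.6332 -0.1439  0.2   ] [ 0.6598 -0.2351  0.0119]
peg [ 0.5675 -0.2209  0.03  ] [ 0.568  -0.2169  0.0386]
len 0.1647322893872212 yaw 14.229420851691032
stop yaw 14.902997224001757 0.03969523545673665
board yaw 14.45095801379344
board x yaw 15.381884007371417 0.12466158666403253
r 0.12626087975481265 134.43341583337462
[ 0.556  -0.0714  0.0618]
[ 0.5563 -0.0741  0.0666]
[ 0.5574 -0.0764  0.0666]
```

```bash
python3 - <<'E'
from h import *
c=load('side'); P=np.array([pt(c,u,v) for u in range(395,500,3) for v in range(200,310,3) if c['depth'][v,u]>0])
k=P[(P[:,2]>.1)&(P[:,1]>-.6)&(P[:,1]<-.15)]; print('kettle',k[k[:,0]<.85].min(0),k[k[:,0]<.85].max(0)); 
for z in (.11,.15,.19): q=k[abs(k[:,2]-z)<.02]; print(z,q[:, :2].min(0),q[:,:2].max(0))
o=env.get_obs();print(o['qpos'])
dp([.556,-.074,.15],0)
E
python3 -m jog '[{"dp":[1.2,-3.4,3],"twist":10.5,"fingers":0.5},{"dp":[1.2,-3.4,6],"twist":21,"fingers":0.5},{"dp":[1.2,-3.4,9],"twist":31.5,"fingers":0.5},{"dp":[1.2,-3.4,12],"twist":42,"fingers":0.5},{"dp":[1.2,-3.4,14],"twist":52.5,"fingers":0.5},{"dp":[1.2,-3.4,16],"twist":63,"fingers":0.5},{"dp":[1.2,-3.4,17],"twist":73.5,"fingers":0.5},{"dp":[1.2,-3.4,18],"twist":84,"fingers":0.5}]'
python3 -c "
from h import *
dp([.556,-.074,.043],0)"
```

```text
kettle [ 0.63370993 -0.59819215  0.10005982] [ 0.84902593 -0.15295007  0.30204992]
0.11 [ 0.63370993 -0.40186859] [ 0.92800015 -0.16029892]
0.15 [ 0.64038185 -0.47701397] [ 0.92453641 -0.15295007]
0.19 [ 0.64628368 -0.54700766] [ 0.94430574 -0.1572971 ]
[-26.02813458  11.36551801  37.73117427  82.14391014  -6.98490624
  88.88198086  11.42238574]
dp [ 1.04 -3.44 18.03] twist 90.12403434529323
time_s: 3.5
tool_pos: [0.5563, -0.0703, 0.1501]
tool_rot: [-179.9, 0.0, 6.0]
force: [0.2, -0.0, -0.2]
grip_width: 0.0433
grasp_force: 0.0
dp [-0.06  0.36 10.71] twist 5.967759140423084
```

```bash
python3 -m jog '[{"dp":[0,0.3,4],"twist":6,"fingers":0.5},{"dp":[0,0.3,8],"twist":6,"fingers":0.5},{"dp":[0,0.3,10.7],"twist":6,"fingers":0.5},{"dp":[0,0.3,10.7],"twist":6,"fingers":0.5},{"dp":[0,0.3,10.7],"twist":6,"fingers":0.1},{"dp":[0,0.3,10.7],"twist":6,"fingers":0.05},{"dp":[0,0.3,10.7],"twist":6,"fingers":0.05},{"dp":[0,0.3,10.7],"twist":6,"fingers":0.05}]' 20
python3 - <<'E'
from h import *
print(env.get_obs()['tool_pos'])
# arc offsets from measured TCP, yaw 0: dp=[dx,-dy]
p=env.get_obs()['tool_pos'][:2]; piv=np.array([.645,-.164]); r=p-piv; print(np.hypot(*r))
for th in (.12,.24,.36,.48,.60,.72,.84,.96,1.06,1.1):
    a=np.array([[np.cos(th),-np.sin(th)],[np.sin(th),np.cos(th)]])@(r/np.hypot(*r)*.127)+piv-p; print(th,(100*a*[1,-1]).round(1))
E
```

```text
time_s: 4.5
tool_pos: [0.5571, -0.0772, 0.044]
tool_rot: [-180.0, -0.1, 0.0]
force: [1.2, -4.6, -0.6]
grip_width: 0.0113
grasp_force: 7.5
[ 0.5570785  -0.07716011  0.04402185]
0.12357733030049133
0.12 [-1.2  0.9]
0.24 [-2.1  2.2]
0.36 [-2.8  3.5]
0.48 [-3.3  4.9]
0.6 [-3.7  6.4]
0.72 [-3.9  7.9]
0.84 [-3.9  9.5]
0.96 [-3.7 11. ]
1.06 [-3.4 12.2]
1.1 [-3.3 12.7]
```

```bash
python3 -m jog '[{"dp":[-0.5,0.8,0],"twist":0,"fingers":0},{"dp":[-1.1,1.4,0],"twist":0,"fingers":0},{"dp":[-1.6,1.9,0],"twist":0,"fingers":0},{"dp":[-2.0,2.5,0],"twist":0,"fingers":0},{"dp":[-2.4,3.2,0],"twist":0,"fingers":0},{"dp":[-2.7,3.8,0],"twist":0,"fingers":0},{"dp":[-3.0,4.5,0],"twist":0,"fingers":0},{"dp":[-3.2,5.2,0],"twist":0,"fingers":0}]' 25
python3 - <<'E'
from h import *
p=env.get_obs()['tool_pos'][:2]; piv=np.array([.645,-.164]); r=p-piv; print(np.hypot(*r),np.arctan2(r[1],r[0])-2.346)
E
```

```text
time_s: 5.5
tool_pos: [0.5251, -0.1256, 0.0439]
tool_rot: [-179.7, 0.0, 0.2]
force: [-3.2, 7.4, 5.5]
grip_width: 0.0108
grasp_force: 25.0
0.12585532011836825 0.48586259244403784
```

```bash
python3 -m jog '[{"dp":[-0.3,0.8,0],"twist":0,"fingers":0},{"dp":[-0.5,1.6,0],"twist":0,"fingers":0},{"dp":[-0.7,2.9,0],"twist":0,"fingers":0},{"dp":[-0.7,4.4,0],"twist":0,"fingers":0},{"dp":[-0.5,5.8,0],"twist":0,"fingers":0},{"dp":[-0.25,7.0,0],"twist":0,"fingers":0},{"dp":[-0.2,7.2,0],"twist":0,"fingers":0},{"dp":[-0.2,7.2,0],"twist":0,"fingers":0}]' 25
python3 - <<'E'
from h import *
p=env.get_obs()['tool_pos'][:2]; piv=np.array([.645,-.164]); r=p-piv; print(np.hypot(*r),(np.arctan2(r[1],r[0])-2.346)%6.283)
E
```

```text
time_s: 6.5
tool_pos: [0.5235, -0.2029, 0.0439]
tool_rot: [179.9, -0.1, -0.0]
force: [2.3, -4.5, 2.7]
grip_width: 0.011
grasp_force: 25.0
0.12757186699245077 1.1049984854087604
```

```bash
python3 -m jog '[{"dp":[-0.2,7.2,0],"twist":0,"fingers":0.4},{"dp":[-0.2,7.2,0],"twist":0,"fingers":0.4},{"dp":[-0.2,7.2,0],"twist":0,"fingers":0.4},{"dp":[-0.2,7.2,-4],"twist":0,"fingers":0.4},{"dp":[-0.2,7.2,-10],"twist":-10.5,"fingers":0.6},{"dp":[-0.2,7.2,-16],"twist":-21,"fingers":1},{"dp":[-1,10,-21],"twist":-31.5,"fingers":1},{"dp":[-1,15,-25],"twist":-42,"fingers":1}]' 25
python3 -c "
from h import *
dp([.49,-.39,.33],113)"
```

```text
time_s: 7.5
tool_pos: [0.5138, -0.3469, 0.2947]
tool_rot: [-179.9, -0.2, 42.7]
force: [-0.2, 0.2, -0.1]
grip_width: 0.0745
grasp_force: 0.0
dp [-4.68  1.55 -3.53] twist -70.29612842519145
```

I made a mistake there: the first rows carried the old offset over and pulled sideways on the post at its end stop. I'll check the arm's state while I go to look at the stone.

```bash
python3 -m jog '[{"dp":[-4.7,1.5,-3.5],"twist":-10.5,"fingers":1},{"dp":[-4.7,1.5,-3.5],"twist":-21,"fingers":1},{"dp":[-4.7,1.5,-3.5],"twist":-31.5,"fingers":1},{"dp":[-4.7,1.5,-3.5],"twist":-42,"fingers":1},{"dp":[-4.7,1.5,-3.5],"twist":-52.5,"fingers":1},{"dp":[-4.7,1.5,-3.5],"twist":-63,"fingers":1},{"dp":[-4.7,1.5,-3.5],"twist":-70.3,"fingers":1},{"dp":[-4.7,1.5,-3.5],"twist":-70.3,"fingers":1}]'
python3 -c "
from h import *
c=cam('wrist'); im=c['pixels']; s=cam('side')['pixels'][225:315,290:410]
im=cv2.resize(im[:,:],(640,480)); im=np.hstack([im[:,:],np.zeros((480,160,3),np.uint8)])
out=np.vstack([im[:330], np.hstack([cv2.resize(s,(360,270),interpolation=cv2.INTER_CUBIC),np.zeros((270,440,3),np.uint8)])])
cv2.imwrite('pics/w3.png',out)"
```

```text
time_s: 8.5
tool_pos: [0.488, -0.3909, 0.3267]
tool_rot: [-180.0, -0.2, 112.3]
force: [-0.0, -0.1, 0.3]
grip_width: 0.087
grasp_force: 0.0
```

View pics/w3.png

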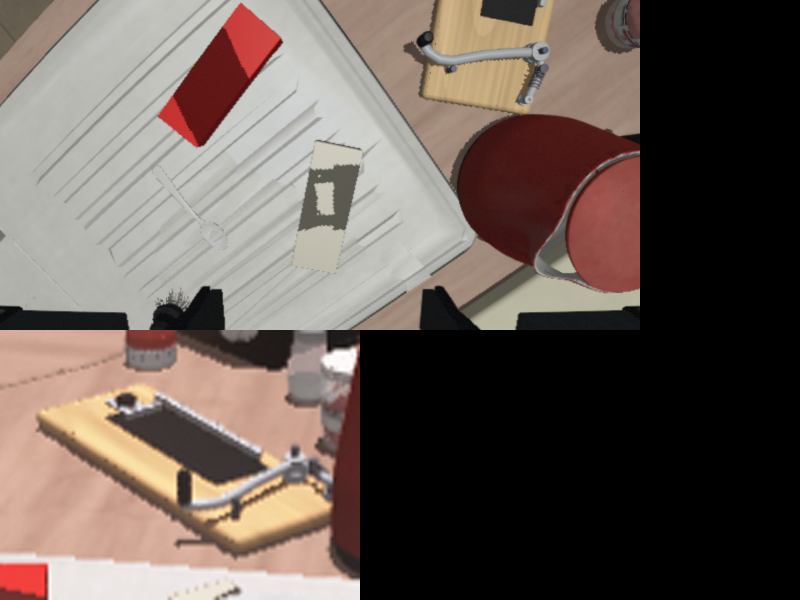

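The clip arm stands open against its peg (side inset, post at (184,487)) and the holder hasn't moved. The whetstone top has corners (315,139), (362,150), (337,272), (292,265), is cream over grey, and nothing is near it but the drainer. The teaspoon at (190,205) and the red block stay clear.

Run:
```python
from h import *
c=load('wrist'); q=[pt(c,u,v,.03) for u,v in [(315,139),(362,150),(337,272),(292,265)]]
for p in q: print(p.round(4))
print(pt(c,325,250).round(4),pt(c,340,160).round(4), pt(c,280,240).round(4))
ctr=sum(q)/4; a=(q[0]+q[1]-q[2]-q[3])/2; print('ctr',ctr,np.hypot(*a[:2]),'yaw',np.degrees(np.arctan2(a[1],a[0])))
w=(q[1]+q[2]-q[0]-q[3])/2; print(np.hypot(*w[:2]),np.degrees(np.arctan2(w[1],w[0])))
print('post',pt(c,425,38,.066))
# top mask refine: cloud of cream/dark pixels at z>.02
P=np.array([pt(c,u,v) for u in range(280,375) for v in range(130,285) if c['depth'][v,u]>0]); t=P[P[:,2]>.024][:,:2].astype(np.float32)
r=cv2.minAreaRect(t); print(r)
```

```text
[ 0.4618 -0.3445  0.03  ]
[ 0.5144 -0.3357  0.03  ]
[ 0.5454 -0.48    0.03  ]
[ 0.4918 -0.4922  0.03  ]
[ 0.5211 -0.4593  0.0306] [ 0.496  -0.355   0.0325] [ 4.680e-01 -4.781e-01  2.000e-04]
ctr [ 0.50335668 -0.41309848  0.03      ] 0.14914140438999157 yaw 101.78113861932822
0.054105661174510544 11.157633412457761
post [ 0.5230481  -0.21182624  0.066     ]
((0.5025774836540222, -0.4146193861961365), (0.05535588786005974, 0.1500185877084732), 10.803914070129395)
```

```bash
python3 -c "
from h import *
dp([.503,-.414,.012],101.2)"; python3 -m jog '[{"dp":[0,0,5],"twist":5,"fingers":1},{"dp":[-2.7,0.5,10],"twist":11,"fingers":1},{"dp":[-2.7,0.5,15],"twist":11,"fingers":1},{"dp":[-2.7,0.5,20],"twist":11,"fingers":1},{"dp":[-2.7,0.5,24],"twist":11,"fingers":1},{"dp":[-2.7,0.5,26],"twist":11,"fingers":1},{"dp":[-2.7,0.5,26],"twist":11,"fingers":1}]'; python3 -c "
from h import *
dp([.503,-.414,.012],101.2)"
```

```text
dp [-2.65  0.53 31.5 ] twist 11.038486415479838
time_s: 9.48
tool_pos: [0.5024, -0.4149, 0.0666]
tool_rot: [-179.9, -0.1, 101.3]
force: [-0.1, -0.1, -0.3]
grip_width: 0.0871
grasp_force: 0.0
dp [0.07 0.07 5.46] twist 0.09561897746263526
```

```bash
python3 -m jog '[{"dp":[0,0,2],"twist":0,"fingers":1},{"dp":[0,0,4],"twist":0,"fingers":1},{"dp":[0,0,5.4],"twist":0,"fingers":1},{"dp":[0,0,5.4],"twist":0,"fingers":1},{"dp":[0,0,5.4],"twist":0,"fingers":0.5},{"dp":[0,0,5.4],"twist":0,"fingers":0.5},{"dp":[0,0,5.4],"twist":0,"fingers":0.5},{"dp":[0,0,5.4],"twist":0,"fingers":0.5}]' 30
```

```text
time_s: 10.48
tool_pos: [0.5028, -0.4158, 0.0139]
tool_rot: [-180.0, 0.0, 101.3]
force: [-3.4, -0.4, 2.6]
grip_width: 0.0551
grasp_force: 3.8
```

```bash
python3 -m jog '[{"dp":[0,0,0],"twist":0,"fingers":0.5},{"dp":[0,0,0],"twist":0,"fingers":0.5},{"dp":[0,0,0],"twist":0,"fingers":0.5},{"dp":[0,0,-1],"twist":0,"fingers":0.5},{"dp":[0,0,-4],"twist":0,"fingers":0.5},{"dp":[0,0,-8],"twist":0,"fingers":0.5},{"dp":[0,0,-12],"twist":0,"fingers":0.5},{"dp":[0,0,-12],"twist":0,"fingers":0.5}]' 30
python3 - <<'E'
from h import *
p=np.array([.5844,-.0622]); ex=np.array([.968,.25]);ey=np.array([-.25,.968])
t=p-ex*.006-ey*.012; print(t); dp([*t,.12],104.5)
c=cam('wrist'); cv2.imwrite('pics/w4.png',c['pixels'])
E
```

```text
time_s: 11.48
tool_pos: [0.5047, -0.4171, 0.137]
tool_rot: [179.7, 0.3, 101.3]
force: [-0.1, -0.3, -5.1]
grip_width: 0.0546
grasp_force: 30.0
[ 0.581592 -0.075316]
dp [32.   14.26  1.7 ] twist -3.1699648311913506
```

View pics/w4.png

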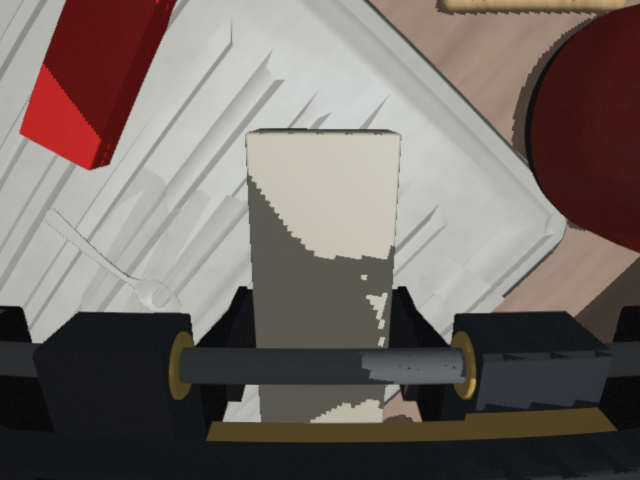

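```bash
python3 - <<'E'
from h import *
c=load('wrist'); o=env.get_obs(); p=o['tool_pos'];y=np.radians(101.3); tx=np.array([np.cos(y),np.sin(y)]);ty=np.array([np.sin(y),-np.cos(y)])
for u,v in [(248,133),(400,132)]:
    for q in (pt(c,u,v,p[2]+.016),pt(c,u,v+4)): print(q.round(4),(q[:2]-p[:2])@tx,(q[:2]-p[:2])@ty)
for u,v in [(320,140),(320,300),(260,220),(390,220)]: print(pt(c,u,v)[2].round(4))
E
python3 -m jog '[{"dp":[3,0.6,0],"twist":0,"fingers":0.5},{"dp":[7,1.4,0],"twist":0,"fingers":0.5},{"dp":[11,2.2,0],"twist":0,"fingers":0.5},{"dp":[15,3,0],"twist":0,"fingers":0.5},{"dp":[19,3.8,0],"twist":0,"fingers":0.5},{"dp":[23,4.6,0],"twist":0,"fingers":0.5},{"dp":[27,5.4,0],"twist":0,"fingers":0.5},{"dp":[29.4,5.9,0],"twist":-3.2,"fingers":0.5}]' 30; python3 -c "
from h import *
dp([.5816,-.0753,.1],104.5)"
```

```text
[ 0.4648 -0.3473  0.1503] 0.0747477209823455 -0.024482827632421034
[ 0.4655 -0.3484  0.1537] 0.07357831326726508 -0.023968232387350907
[ 0.518  -0.3363  0.1503] 0.0751226563666181 0.029801388457300987
[ 0.5174 -0.3375  0.1548] 0.0740199864163082 0.029006364011507565
0.155
0.1542
0.1551
0.1547
time_s: 12.52
tool_pos: [0.5016, -0.1128, 0.1315]
tool_rot: [-179.8, -0.1, 104.9]
force: [0.3, 0.4, -5.0]
grip_width: 0.0548
grasp_force: 30.0
dp [1.58 8.7  3.15] twist 0.3583894302359454
```

```bash
python3 -m jog '[{"dp":[0.5,3,0],"twist":0,"fingers":0.5},{"dp":[1,6,0],"twist":0,"fingers":0.5},{"dp":[1.6,8.7,0],"twist":0,"fingers":0.5},{"dp":[1.6,8.7,2],"twist":0.3,"fingers":0.5},{"dp":[1.6,8.7,4.5],"twist":0.3,"fingers":0.5},{"dp":[1.6,8.7,6.5],"twist":0.3,"fingers":0.5},{"dp":[1.6,8.7,7.2],"twist":0.3,"fingers":0.5},{"dp":[1.6,8.7,7.2],"twist":0.3,"fingers":0.5}]' 30; python3 -c "
from h import *
dp([.5816,-.0753,.04],104.5)
c=cam('wrist'); cv2.imwrite('pics/w5.png',cv2.resize(c['pixels'][60:330,140:500],(800,600),interpolation=cv2.INTER_CUBIC))"
```

```text
time_s: 13.52
tool_pos: [0.583, -0.0786, 0.0612]
tool_rot: [-180.0, -0.0, 104.2]
force: [0.2, 0.6, -3.6]
grip_width: 0.0547
grasp_force: 30.0
dp [ 0.36 -0.05  2.12] twist -0.27207359534696707
```

View pics/w5.png

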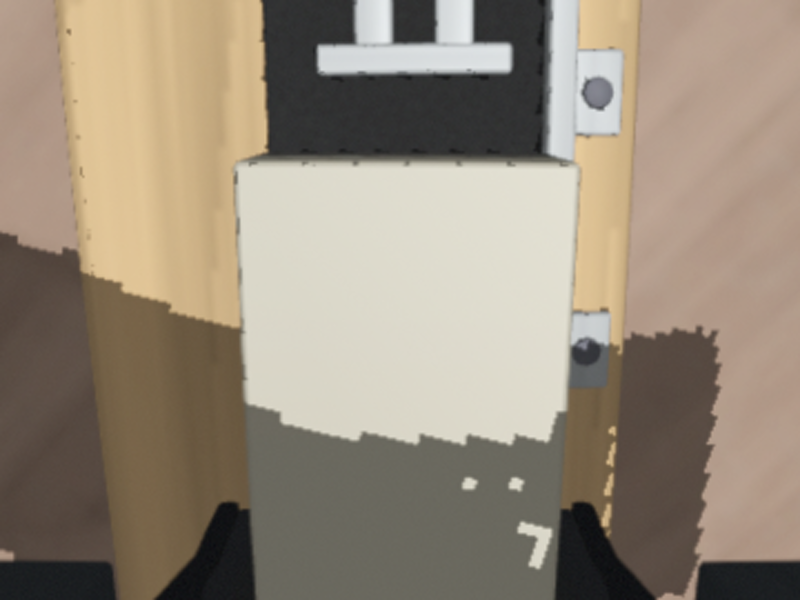

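Crop px: stone's front corners (238,165) and (578,165). Stop face is the line (318,74)–(512,72). Rear edge's inner top line is (553,8)–(549,150). All are square in view.

Run:
```python
from h import *
c=load('wrist'); o=env.get_obs(); p=o['tool_pos'];y=np.radians(o['tool_rot'][2]); tx=np.array([np.cos(y),np.sin(y)]);ty=np.array([np.sin(y),-np.cos(y)])
for n,u,v,z in [('stL',238,165,p[2]+.0165),('stR',578,165,p[2]+.0165),('stopL',318,74,.028),('stopR',512,72,.028),('edA',553,8,.028),('edB',549,150,.028)]:
    q=pt(c,140+.45*u,60+.45*v,z); print(n,q.round(4),'tx %.2f ty %.2f cm'%(100*(q[:2]-p[:2])@tx,100*(q[:2]-p[:2])@ty))
print(y*57.2958)
```

```text
stL [ 0.5401 -0.0112  0.0785] tx 7.61 ty -2.56 cm
stR [0.5918 0.0019 0.0785] tx 7.61 ty 2.78 cm
stopL [0.5444 0.0057 0.028 ] tx 9.15 ty -1.73 cm
stopR [0.5829 0.016  0.028 ] tx 9.19 ty 2.26 cm
edA [0.5876 0.0302 0.028 ] tx 10.45 ty 3.06 cm
edB [0.5948 0.0028 0.028 ] tx 7.62 ty 3.09 cm
104.22941139213728
```

```bash
python3 -m jog '[{"dp":[0,-0.2,1],"twist":0,"fingers":0.5},{"dp":[0,-0.2,2],"twist":0,"fingers":0.5},{"dp":[0,-0.2,2.4],"twist":0,"fingers":0.5},{"dp":[0,-0.2,2.4],"twist":0,"fingers":0.5}]' 30;python3 -m jog '[{"dp":[0,0,0.1],"twist":0,"fingers":0.5},{"dp":[0,0,0.15],"twist":0,"fingers":0.5},{"dp":[0,0,0.2],"twist":0,"fingers":0.5},{"dp":[0,0,0.2],"twist":0,"fingers":0.5}]' 30
```

```text
time_s: 14.08
tool_pos: [0.581, -0.0789, 0.0371]
tool_rot: [-180.0, -0.0, 104.2]
force: [0.5, -0.7, -4.2]
grip_width: 0.0548
grasp_force: 30.0
time_s: 14.58
tool_pos: [0.5813, -0.0789, 0.0356]
tool_rot: [180.0, -0.0, 104.2]
force: [-0.4, 0.3, -4.2]
grip_width: 0.0545
grasp_force: 30.0
```

```bash
python3 -m jog '[{"dp":[0,0,0.1],"twist":0,"fingers":0.5},{"dp":[0,0,0.15],"twist":0,"fingers":0.5},{"dp":[0,0,0.2],"twist":0,"fingers":0.5},{"dp":[0,0,0.2],"twist":0,"fingers":0.5}]' 30
```

```text
time_s: 15.08
tool_pos: [0.5813, -0.0789, 0.0338]
tool_rot: [-180.0, -0.0, 104.2]
force: [-1.2, -0.2, -2.1]
grip_width: 0.0548
grasp_force: 30.0
```

```bash
python3 -m jog '[{"dp":[0,0.1,0.03],"twist":0,"fingers":0.5},{"dp":[0,0.2,0.03],"twist":0,"fingers":0.5},{"dp":[0,0.25,0.03],"twist":0,"fingers":0.5},{"dp":[0,0.25,0.03],"twist":0,"fingers":0.5}]' 30; python3 -m jog '[{"dp":[0,0.05,0],"twist":0,"fingers":0.5},{"dp":[0,0.1,0],"twist":0,"fingers":0.5},{"dp":[0,0.1,0],"twist":0,"fingers":0.5}]' 30;python3 -m jog '[{"dp":[0,0.05,0],"twist":0,"fingers":0.5},{"dp":[0,0.05,0],"twist":0,"fingers":0.5}]' 30
```

```text
time_s: 15.58
tool_pos: [0.5836, -0.0787, 0.0338]
tool_rot: [-180.0, 0.0, 104.2]
force: [-4.0, -0.9, 6.0]
grip_width: 0.0544
grasp_force: 30.0
time_s: 15.95
tool_pos: [0.5846, -0.0785, 0.0337]
tool_rot: [-180.0, 0.0, 104.2]
force: [-4.9, -0.3, 6.0]
grip_width: 0.0547
grasp_force: 30.0
time_s: 16.2
tool_pos: [0.5848, -0.0785, 0.0337]
tool_rot: [-180.0, -0.0, 104.2]
force: [-5.9, -1.5, 5.2]
grip_width: 0.0549
grasp_force: 30.0
```

```bash
python3 -m jog '[{"dp":[0,0,-0.03],"twist":0,"fingers":0.5},{"dp":[0.3,0,-0.04],"twist":0,"fingers":0.5},{"dp":[0.6,0,-0.04],"twist":0,"fingers":0.5},{"dp":[0.9,0,-0.04],"twist":0,"fingers":0.5},{"dp":[1.2,0,-0.04],"twist":0,"fingers":0.5},{"dp":[1.2,0,-0.04],"twist":0,"fingers":0.5}]' 30; python3 -m jog '[{"dp":[0.05,0,0],"twist":0,"fingers":0.5},{"dp":[0.1,0,0],"twist":0,"fingers":0.5},{"dp":[0.1,0,0],"twist":0,"fingers":0.5}]' 30
```

```text
time_s: 16.95
tool_pos: [0.5822, -0.0682, 0.0338]
tool_rot: [-180.0, 0.1, 104.2]
force: [-2.3, -3.8, 1.3]
grip_width: 0.0548
grasp_force: 30.0
time_s: 17.32
tool_pos: [0.5821, -0.0678, 0.0338]
tool_rot: [-180.0, 0.2, 104.2]
force: [-2.5, -4.2, 1.6]
grip_width: 0.0545
grasp_force: 30.0
```

```bash
for i in 1 2 3; do python3 -m jog '[{"dp":[0.05,0,0],"twist":0,"fingers":0.5},{"dp":[0.1,0,0],"twist":0,"fingers":0.5},{"dp":[0.1,0,0],"twist":0,"fingers":0.5}]' 30 | sed -n 2,4p; done
```

```text
tool_pos: [0.5818, -0.0669, 0.0338]
tool_rot: [-180.0, 0.2, 104.2]
force: [-3.3, -4.9, 2.3]
tool_pos: [0.5815, -0.0659, 0.0338]
tool_rot: [-180.0, 0.2, 104.2]
force: [-3.4, -4.4, 2.1]
tool_pos: [0.5813, -0.065, 0.0338]
tool_rot: [-180.0, 0.2, 104.2]
force: [-2.8, -5.7, 2.5]
```

```bash
for i in 1 2 3; do python3 -m jog '[{"dp":[0.05,0,0],"twist":0,"fingers":0.5},{"dp":[0.1,0,0],"twist":0,"fingers":0.5},{"dp":[0.1,0,0],"twist":0,"fingers":0.5}]' 30 | sed -n 2,4p; done
```

```text
tool_pos: [0.5811, -0.0641, 0.0338]
tool_rot: [-180.0, 0.2, 104.2]
force: [-3.0, -5.2, 1.3]
tool_pos: [0.5811, -0.064, 0.0337]
tool_rot: [180.0, 0.3, 104.2]
force: [-1.6, -7.4, 0.8]
tool_pos: [0.581, -0.064, 0.0338]
tool_rot: [180.0, 0.3, 104.1]
force: [-2.4, -9.7, -0.4]
```

```bash
for i in 1 2 3; do python3 -m jog '[{"dp":[0,0.05,0],"twist":0,"fingers":0.5},{"dp":[0,0.08,0],"twist":0,"fingers":0.5},{"dp":[0,0.08,0],"twist":0,"fingers":0.5}]' 30 | sed -n 2,4p; done
```

```text
tool_pos: [0.5811, -0.064, 0.0338]
tool_rot: [-179.9, 0.3, 104.1]
force: [-4.3, -8.1, 1.7]
tool_pos: [0.5811, -0.064, 0.0338]
tool_rot: [-179.9, 0.3, 104.1]
force: [-5.9, -9.6, 4.3]
tool_pos: [0.5811, -0.064, 0.0338]
tool_rot: [-179.8, 0.3, 104.1]
force: [-8.5, -8.3, 6.5]
```

```bash
python3 -m jog '[{"dp":[0,-0.12,0],"twist":0,"fingers":0.5},{"dp":[0,-0.12,0],"twist":0,"fingers":0.5}]' 30; python3 -c "
from h import *
c=cam('wrist'); cv2.imwrite('pics/w6.png',cv2.resize(c['pixels'][20:320,160:560],(800,600),interpolation=cv2.INTER_CUBIC))"
```

```text
time_s: 20.95
tool_pos: [0.5811, -0.064, 0.0338]
tool_rot: [-179.9, 0.3, 104.1]
force: [-4.7, -8.6, 2.7]
grip_width: 0.0549
grasp_force: 30.0
```

View pics/w6.png

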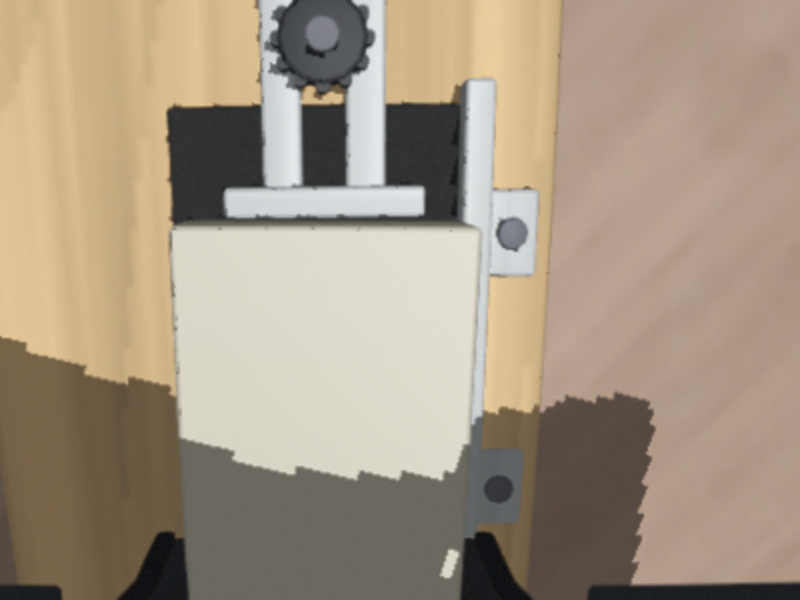

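Run:
```python
from h import *
c=load('wrist'); o=env.get_obs(); p=o['tool_pos'];y=np.radians(104.3); tx=np.array([np.cos(y),np.sin(y)]);ty=np.array([np.sin(y),-np.cos(y)])
for n,u,v,z in [('stL',172,229,.050),('stR',481,229,.050),('stR2',464,560,.05),('stL2',187,560,.05),('edin1',466.5,90,.028),('edin2',463.5,215,.028),('edout1',495,82,.028),('edout2',488,280,.028),('edout3',483,400,.028),('stopface',325,217,.028)]:
    q=pt(c,160+.5*u,20+.5*v,z); print(n,q.round(4),'tx %.2f ty %.2f cm'%(100*(q[:2]-p[:2])@tx,100*(q[:2]-p[:2])@ty))
```

```text
stL [0.5378 0.0034 0.05  ] tx 7.60 ty -2.53 cm
stR [0.5903 0.0166 0.05  ] tx 7.59 ty 2.89 cm
stR2 [ 0.6063 -0.0454  0.05  ] tx 1.18 ty 2.90 cm
stL2 [ 0.5529 -0.0589  0.05  ] tx 1.19 ty -2.61 cm
edin1 [0.5842 0.0409 0.028 ] tx 10.10 ty 2.90 cm
edin2 [0.5904 0.018  0.028 ] tx 7.72 ty 2.93 cm
edout1 [0.5892 0.0438 0.028 ] tx 10.25 ty 3.45 cm
edout2 [0.5991 0.0068 0.028 ] tx 6.42 ty 3.49 cm
edout3 [ 0.6057 -0.0179  0.028 ] tx 3.87 ty 3.52 cm
stopface [0.5636 0.0107 0.028 ] tx 7.67 ty 0.15 cm
```

Measured in the tool frame, the stone's side (2.89–2.90 cm) meets the edge face (2.90–2.93 cm). Its end is at the stop and it's square within about 0.5°. Now unload and release.

```bash
python3 -m jog '[{"dp":[-0.05,0,0],"twist":0,"fingers":0.5},{"dp":[-0.1,0,0],"twist":0,"fingers":0.5},{"dp":[-0.1,0,0],"twist":0,"fingers":0.5},{"dp":[-0.1,0,0],"twist":0,"fingers":0.7},{"dp":[-0.1,0,0],"twist":0,"fingers":0.85},{"dp":[-0.1,0,0],"twist":0,"fingers":0.85},{"dp":[-0.1,0,0],"twist":0,"fingers":0.85}]' 30; python3 -m jog '[{"dp":[0,0,-1],"twist":0,"fingers":0.85},{"dp":[0,0,-3],"twist":0,"fingers":0.85},{"dp":[0,0,-6],"twist":0,"fingers":0.85},{"dp":[0,0,-12],"twist":0,"fingers":0.5},{"dp":[0,0,-17],"twist":0,"fingers":0},{"dp":[0,0,-17],"twist":0,"fingers":0}]'; python3 -c "
from h import *
c=cam('wrist'); cv2.imwrite('pics/w7.png',cv2.resize(c['pixels'][0:340,60:580],(800,523),interpolation=cv2.INTER_CUBIC))
dp([.522,-.245,.2],0)"
```

```text
time_s: 21.88
tool_pos: [0.5824, -0.0595, 0.0338]
tool_rot: [179.9, -0.0, 104.3]
force: [-0.6, -0.1, -0.4]
grip_width: 0.073
grasp_force: 0.0
time_s: 22.62
tool_pos: [0.5852, -0.0609, 0.2105]
tool_rot: [179.4, 0.1, 104.2]
force: [0.8, 0.8, -0.3]
grip_width: 0.0514
grasp_force: 0.0
dp [-16.37 -10.49   0.75] twist 104.20844063228701
```

View pics/w7.png

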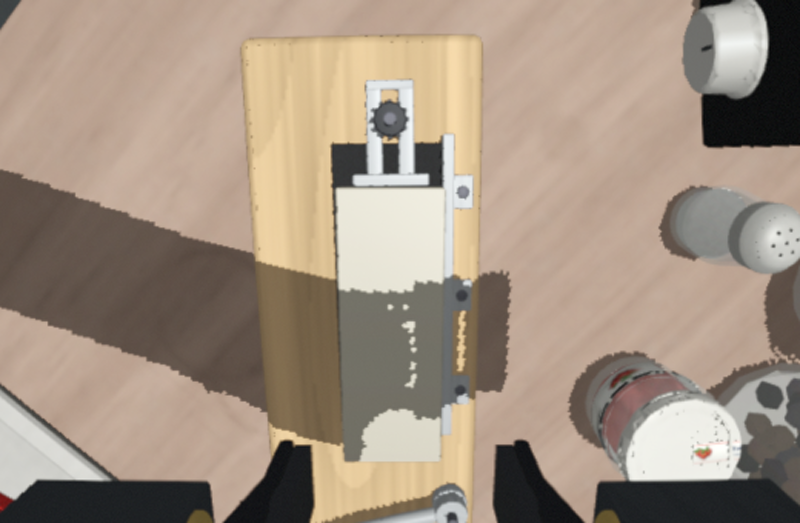

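The stone sits home against stop (390,180) and edge (447,300). The arm is still open at the bottom. Next, go behind the post with closed fingers at yaw 0.

```bash
python3 -m jog '[{"dp":[0,-4,0],"twist":10.5,"fingers":0},{"dp":[-2,-8,0],"twist":21,"fingers":0},{"dp":[-5,-10.5,0],"twist":31.5,"fingers":0},{"dp":[-9,-10.5,0],"twist":42,"fingers":0},{"dp":[-13,-10.5,0],"twist":52.5,"fingers":0},{"dp":[-16.4,-10.5,0],"twist":63,"fingers":0},{"dp":[-16.4,-10.5,0],"twist":73.5,"fingers":0},{"dp":[-16.4,-10.5,0],"twist":84,"fingers":0}]'; python3 -c "
from h import *
dp([.522,-.245,.044],0)"
```

```text
time_s: 23.68
tool_pos: [0.5195, -0.2454, 0.2026]
tool_rot: [-179.9, 0.1, 19.8]
force: [-0.5, 0.6, 1.3]
grip_width: 0.0003
grasp_force: 0.0
dp [ 0.25  0.05 15.86] twist 19.79592716999241
```

```bash
python3 -m jog '[{"dp":[0.2,0,3],"twist":10,"fingers":0},{"dp":[0.2,0,7],"twist":19.8,"fingers":0},{"dp":[0.2,0,11],"twist":19.8,"fingers":0},{"dp":[0.2,0,14],"twist":19.8,"fingers":0},{"dp":[0.2,0,15.7],"twist":19.8,"fingers":0},{"dp":[0.2,0,15.7],"twist":19.8,"fingers":0}]'; python3 -c "
from h import *
dp([.521,-.2,.045],0)"
```

```text
time_s: 24.42
tool_pos: [0.5212, -0.2439, 0.0455]
tool_rot: [-180.0, 0.2, 0.4]
force: [1.0, -1.1, 0.6]
grip_width: 0.0006
grasp_force: 0.0
dp [ 0.01 -4.39  0.05] twist 0.41554094831769817
```

```bash
python3 -m jog '[{"dp":[0,-1,0],"twist":0,"fingers":0},{"dp":[0,-2,0],"twist":0,"fingers":0},{"dp":[0,-2.8,0],"twist":0,"fingers":0},{"dp":[0,-3.6,0],"twist":0,"fingers":0},{"dp":[0,-4.4,0],"twist":0,"fingers":0},{"dp":[0,-5.2,0],"twist":0,"fingers":0},{"dp":[0,-6,0],"twist":0,"fingers":0},{"dp":[0,-6.5,0],"twist":0,"fingers":0}]'; python3 -m jog '[{"dp":[0,-0.5,0],"twist":0,"fingers":0},{"dp":[0,-0.8,0],"twist":0,"fingers":0}]'
```

```text
time_s: 25.42
tool_pos: [0.5214, -0.1795, 0.0472]
tool_rot: [180.0, 0.0, 0.4]
force: [-1.9, -1.8, -0.1]
grip_width: 0.0005
grasp_force: 1.2
time_s: 25.68
tool_pos: [0.5224, -0.1702, 0.047]
tool_rot: [-180.0, -0.1, 0.5]
force: [-0.1, -0.3, 0.6]
grip_width: 0.0002
grasp_force: 0.4
```

Force is gone, so the arm has probably swung in. Retreat and look.

```bash
python3 -m jog '[{"dp":[0,2,0],"twist":0,"fingers":0},{"dp":[0,4,-2],"twist":0,"fingers":0},{"dp":[0,4,-8],"twist":0,"fingers":0},{"dp":[-2,4,-14],"twist":0,"fingers":0},{"dp":[-6,4,-20],"twist":0,"fingers":0},{"dp":[-6,4,-22],"twist":0,"fingers":0},{"dp":[-6,4,-22],"twist":0,"fingers":0}]'; python3 -c "
from h import *
s=cam('side')['pixels'][220:320,285:418]; w=cam('wrist')['pixels'][0:340]
a=cv2.resize(s,(400,300),interpolation=cv2.INTER_CUBIC); b=cv2.resize(w,(565,300))
out=np.zeros((600,565,3),np.uint8); out[:300,:400]=a; out[300:]=b
cv2.imwrite('pics/f.png',out)"
```

```text
time_s: 26.55
tool_pos: [0.4637, -0.2115, 0.2696]
tool_rot: [-179.9, -0.4, 0.5]
force: [0.4, -1.0, -1.1]
grip_width: 0.0005
grasp_force: 0.0
```

View pics/f.png

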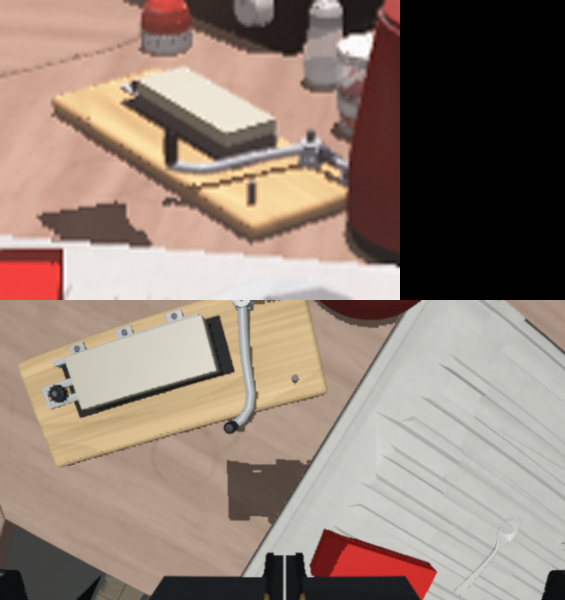

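Arm stands mid-way (post at (232,427) in the inset), off the stone. I'll check whether it's moving.

```bash
cat >> h.py <<'E'
def postangle(c,u0=262,v0=144,r=60):
    """post = highest pixels (z .058-.072) near expected circle"""
    piv=np.array([.645,-.164]);L=[]
    for v in range(max(0,v0-r),v0+r):
        for u in range(u0-r,u0+r):
            if c['depth'][v,u]>0:
                q=pt(c,u,v)
                if .06<q[2]<.075 and abs(np.hypot(*(q[:2]-piv))-.127)<.012: L.append(q[:2])
    m=np.mean(L,0); d=m-piv; return len(L),m,(np.arctan2(d[1],d[0])-2.346)%6.283
E
python3 -c "
from h import *
print(postangle(load('wrist')))"; python3 -m jog '[{"dp":[0,0,0],"twist":0,"fingers":0},{"dp":[0,0,0],"twist":0,"fingers":0},{"dp":[0,0,0],"twist":0,"fingers":0},{"dp":[0,0,0],"twist":0,"fingers":0}]' | head -1;  python3 -c "
from h import *
print(postangle(cam('wrist')))"
```

```text
(160, array([ 0.51826368, -0.15548908]), np.float64(0.7285388115427271))
time_s: 27.15
(167, array([ 0.51826859, -0.15544546]), np.float64(0.7281935676901692))
```

It sits just short of dead centre (0.73 rad, held by friction). I'll push again, a little further.

```bash
python3 -m jog '[{"dp":[2,1,4],"twist":0,"fingers":0},{"dp":[4,0.5,9],"twist":0,"fingers":0},{"dp":[5.6,-1,14],"twist":0,"fingers":0},{"dp":[5.6,-1,19],"twist":0,"fingers":0},{"dp":[5.6,-1,22.4],"twist":0,"fingers":0},{"dp":[5.6,-1,22.4],"twist":0,"fingers":0}]';python3 -m jog '[{"dp":[0,-0.8,0],"twist":0,"fingers":0},{"dp":[0,-1.6,0],"twist":0,"fingers":0},{"dp":[0,-2.4,0],"twist":0,"fingers":0},{"dp":[0,-3.2,0],"twist":0,"fingers":0},{"dp":[0,-4.0,0],"twist":0,"fingers":0}]'
```

```text
time_s: 27.95
tool_pos: [0.5157, -0.2006, 0.0403]
tool_rot: [-180.0, 0.3, 0.4]
force: [-0.4, -0.1, 0.7]
grip_width: 0.0004
grasp_force: 0.0
time_s: 28.58
tool_pos: [0.5181, -0.1609, 0.0431]
tool_rot: [180.0, -0.1, 0.4]
force: [-0.3, -0.0, -0.1]
grip_width: 0.0004
grasp_force: 0.2
```

```bash
python3 -m jog '[{"dp":[0,2,0],"twist":0,"fingers":0},{"dp":[0,4,-2],"twist":0,"fingers":0},{"dp":[0,4,-8],"twist":0,"fingers":0},{"dp":[-2,4,-14],"twist":0,"fingers":0},{"dp":[-6,5,-20],"twist":0,"fingers":0},{"dp":[-6,5,-22],"twist":0,"fingers":0},{"dp":[-6,5,-22],"twist":0,"fingers":0}]'; python3 -c "
from h import *
s=cam('side')['pixels'][220:320,285:418]; c=cam('wrist'); w=c['pixels'][0:340]
print(postangle(c,230,110,95))
a=cv2.resize(s,(400,300),interpolation=cv2.INTER_CUBIC); b=cv2.resize(w,(565,300))
out=np.zeros((600,565,3),np.uint8); out[:300,:400]=a; out[300:]=b
cv2.imwrite('pics/f2.png',out)"
```

```text
time_s: 29.45
tool_pos: [0.4589, -0.2122, 0.2651]
tool_rot: [-179.9, -0.3, 0.4]
force: [0.6, -0.4, 0.7]
grip_width: 0.0006
grasp_force: 0.0
(180, array([ 0.5297011 , -0.11304687]), np.float64(0.3794766394424278))
```

View pics/f2.png

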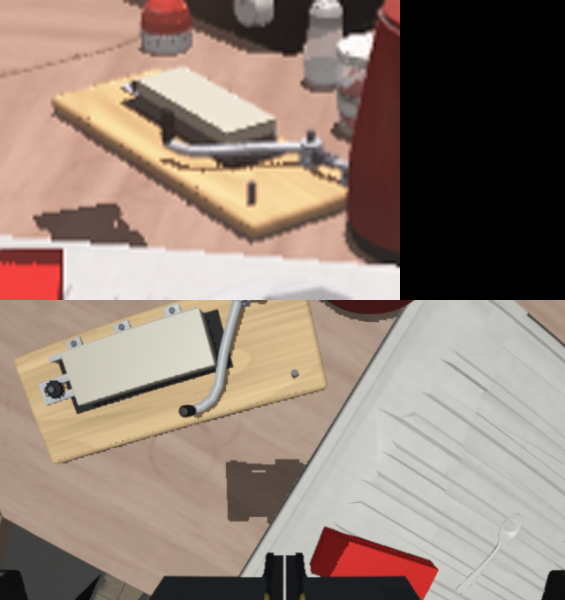

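The arm has swung in (0.38 rad) and bears on the stone's free corner (215,372). The stone still looks home. One numeric check of rest and pose.

```bash
python3 -m jog '[{"dp":[0,0,0],"twist":0,"fingers":0},{"dp":[0,0,0],"twist":0,"fingers":0},{"dp":[0,0,0],"twist":0,"fingers":0},{"dp":[0,0,0],"twist":0,"fingers":0}]' | head -1; python3 -c "
from h import *
c=cam('wrist'); print(postangle(c,230,110,95))
def rect(c):
    P=np.array([pt(c,u,v) for u in range(50,270) for v in range(0,140) if c['depth'][v,u]>0]); t=P[(abs(P[:,2]-.051)<.004)&(P[:,1]>-.14)]
    k=t[(t[:,1]>-.11)]
    A=np.c_[k[:,:2],np.ones(len(k))]; print('plane tilt',np.linalg.lstsq(A,k[:,2],rcond=None)[0])
    return cv2.minAreaRect(k[:,:2].astype(np.float32)), cv2.minAreaRect(t[:,:2].astype(np.float32))
print(rect(c))"
```

```text
time_s: 30.05
(177, array([ 0.52975672, -0.1129931 ]), np.float64(0.37890796330875487))
plane tilt [ 0.00201725 -0.00042559  0.05006843]
(((0.579586386680603, -0.05249399691820145), (0.056001126766204834, 0.1314590573310852), 14.359440803527832), ((0.5619707107543945, -0.0670771673321724), (0.09753254055976868, 0.15103767812252045), 14.188535690307617))
```

```bash
python3 -c "
from cell import env
print(env.sign_off())"
```

```text
the job is handed in; nothing more can be done
None
```

The job is handed in at about 30 s of the 72 s, with no verdict shown: the whetstone lies flat against the rear edge and end stop, square to about 0.5° or better. The clip arm rests on its free corner at about 0.38 rad, after a mistaken sideways tug on the open post that shifted nothing visible and a second push to get the arm past dead centre.

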